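# Shut the draught shield and tare the carat balance

## Robot

A 6-joint arm with a two-finger parallel gripper is mounted at the origin on the work surface. World frame = base frame: x ahead of the robot, y to its left, z up, the work surface at z = 0. Lengths are in mm, angles in rad, forces in N, time in s.
With the tool pointing down it reaches from about 400 to 925 mm from the base axis. Payload 12.5 kg.
Tool frame: the origin (TCP) lies at the very end of the fingers, on their centre line; the grasp point (between the pads) lies 19 mm behind it (env.grip_point_offset is the distance from the TCP to the grasp point, in mm); z points along the fingers, y is the direction in which the jaws open and shut (so a half turn about z gives the same grasp; the last joint's range is limited). The gripper opens to 95 mm and grips with 3 to 60 N. Pads are 20 mm wide; open, the fingers measure 119 mm over their backs; the gripper's body (75 mm by 180 mm) begins 59 mm behind the grasp point.
Start: joints at [1.091, 0.491, 1.559, -0, 1.092, -0.106], TCP at [228.207, 581.866, 214.661] pointing down, gripper open.
Joint ranges: [-3.1, 3.1], [-0.84, 2.19], [0.05, 2.79], [-1.13, 4.28], [0.06, 2.93], [-2.69, 2.69]. Speed limits (rad/s): [2.22, 2.22, 2.79, 3.14, 3.14, 3.14].

## Interface

Orientations are given as [roll, pitch, yaw] about the fixed x, y, z axes, in that order (R = Rz(yaw) Ry(pitch) Rx(roll)).
In Python, from cell import env gives the robot as it stands.
- The arm moves only by the tool drive_tool, never from a script. Its argument "commands" is a list of rows, each an object of numbers: "dx", "dy", "dz": the shift along the world's x, y, z in mm; "yaw": the turn about the world's z in degrees. In form: [{"dx": .., "dy": .., "dz": .., "yaw": ..}, ...]. A call has 1 to 5 rows; each row shifts and turns the commanded pose from where the row before left it; what a row does not reach is not made up. A row lasts 1/12 s, in which the tool goes at most 41.7 mm and 7.16 degrees, less where a joint would pass 70% of its speed; a pose out of reach is approached as far as the arm can. A call with a gripper value outside its range is refused whole. "grip" is the opening, from 0 (shut) to 1 (fully open), set as the call begins (left out, the last holds). The fingers move at their own pace and stop on an object; the grip force is fixed at half the most. Time passes only in rows, so rows that do not move let the fingers close. It gives the time, the measured TCP pose, the force and the opening at its end, in the units of the state.
- env.state(): the state, without advancing time (a new reading comes with each control period).
- env.read_camera(name): name is "scene" or "top"; returns the picture (400x640x3 uint8, red, green, blue); there is no depth.
- env.calibration(name): a dict with "intrinsics" (3x3 intrinsics, pixels), "rvec" (rotation vector, rad) and "tvec" (3), from world to camera coordinates, as OpenCV has them. Camera axes: x right, y down, z forward; pixel columns grow to the right and rows downward; lengths in mm; the calibration is good to about 2 mm. A picture is of the moment at which its call begins. calibration takes no time and is no camera call.
- env.job_done(): hands the job in, once; it reports no verdict.
Trained networks look in the newest picture that a camera, given by its name, has taken for a name from the list of things; names that differ only in an ending like _2 or _b are one class to them, and where a whole thing is asked for, a point or a joint stands for the part that bears it (a point fixed in the world has none). Each returns a list of dicts, best first, with "conf" (0 to 1); they miss things now and then, are a little off and sometimes report something else, mostly with a low value. They report only what shows in the picture. A call takes as long as a camera call. They do not tell look-alikes from the thing itself.
- env.trace(query, camera): "pixels" (400x640 bool, what is visible of it) and "pixel" ([column, row] in pixels, amid what is visible of it).
- env.place_of(query, camera): "pixel" ([column, row] in pixels: a listed point, or the origin of a listed thing).
The state is a dict: "t": time; "joints": joint angles; "qvel": joint speeds; "tau": joint torques, N m; "eef_pos": TCP position; "tcp_rot": TCP orientation; "ft_force": force on the tool from outside, world axes, zero at the start; "moment": the same for the moment, N m; "opening": opening from 0.0 (shut) to 1.0 (fully open).
Only numpy, scipy, OpenCV 4.12 (cv2) and the standard library are available. Lean on these libraries where they do the work, as an engineer would, in place of code of your own. Each camera call takes 0.05 s, during which the arm holds its last target.

## Task

Tare the carat balance with its empty dish on the pan: with the fingertips, gently push the top slide of the glass draught shield fully shut by its upstanding black grip, then lightly press the blue tare key, let it spring back and withdraw. Pinch and lift nothing, do not press the other three keys, and leave the dish and the tools around the balance as they are.

Things in the scene. Friction and masses are not known exactly. Their poses are not given: they have to be found in the camera images.
- balance: white carat balance, 260 (x) by 190 (y) mm, fixed. Origin: centre of its underside on the bench; its front (keys) towards its own -x. Flat key deck x -130 to -52, 46 mm above the bench; then a sloping display up to the 70 mm high deck. On it a glass draught shield, outside x -7 to +123, y -72 to +72, walls 4 mm, top edge 165 mm above the bench, open above where the slide does not cover it
- slide (a joint): clear black-edged top panel of the shield, 144 mm wide, 128 long, 4 thick, upper face 170 mm above the bench, sliding along the balance's x. In m: 0 = fully shut (shield wholly covered; stop), 0.1 = fully open, slid back to the balance's +x. Starts 0.045 to 0.085. It stays where left; about 1.2 N of friction
- slide_grip (a point): centre of the top of the slide's upstanding grip of soft black rubber, which yields 1 mm at 3 N, 192 mm above the bench; the grip is 10 mm thick (x), 64 mm wide (y) and stands 22 mm above the panel, at the panel's front end. It moves with the slide; shut, it is at x = +5, y = 0 mm of the balance
- tare_key (a joint): travel of the blue tare key, straight down, in m: 0 = up, 0.006 = fully down on its stop. It springs back by itself; it needs about 1 N to start, 3 N at 2 mm and 7 N fully down; the balance takes the press from 2 mm (0.002)
- tare_key_top (a point): centre of the top face of the blue tare key, 16 (x) by 20 (y) mm, 54 mm above the bench when up, 8 mm proud of the key deck, at x = -105, y = -22 mm of the balance; third from the left of the four keys in a row (seen from the robot's side), 44 mm from key centre to key centre
- power_key (a joint): travel of the red on/off key, leftmost (+y) of the row, centre x = -105, y = 66 mm of the balance, same size, travel and spring as the tare key; to be left alone
- unit_key (a joint): travel of the white unit key, second from the left of the row, centre x = -105, y = 22 mm of the balance, same size, travel and spring as the tare key; to be left alone
- print_key (a joint): travel of the white print key, rightmost of the row, centre x = -105, y = -66 mm of the balance, same size, travel and spring as the tare key; to be left alone
- pan (a point): centre of the top of the round steel pan, 90 mm across, 79 mm above the bench, inside the shield at x = +58, y = 0 mm of the balance
- dish: small copper weighing dish, 48 mm across the rim, 12 mm high, standing loose on the pan inside the shield; origin at the centre of its underside
- ball_vice: engraver's ball vice on a rubber ring pad, 124 mm across, 98 mm high, 2.5 kg, standing on the other half of the bench; origin at the centre of its underside
- weight: brass knob weight, 24 mm across, 38 mm high, standing beside the balance; origin at the centre of its underside
- tweezers: steel tweezers, 150 mm long, 12 mm wide, 8 mm high, lying beside the balance along their own x; origin at the middle of their underside
- graver: graver with a mushroom-shaped wooden handle, about 125 mm long, 37 mm high, lying beside the ball vice; origin on its underside at the ferrule
- stone_box: open paper box with four compartments, 75 by 55 by 22 mm, lying beside the ball vice; origin at the centre of its underside
- loupe: black loupe barrel, 45 mm across, 32 mm high, standing in front of the ball vice; origin at the centre of its underside
There are look-alikes about, which are no part of the job. There is more than one size of the dish; the one meant has the size given above.

How it is judged (in metres and radians):
On the way, in this order (a step that is already met when the one before it is completed fails the run):
1. the slide of the draught shield is pushed fully shut (value of joint slide below 0.004 m), for 0.2 s.
2. with the shield shut, the fingertips press the blue tare key at least 2 mm down (value of joint tare_key above 0.002 m and contact force between the fingers and balance above 0.3 N and value of joint slide below 0.006 m), for 0.05 s.
3. the tare key springs back up (value of joint tare_key below 0.001 m), for 0.1 s.
At the end, for the whole second after the job is handed in: slide shut to within 4 mm, all four keys up (within 1 mm), the dish upright and at rest on the pan within 22 mm of its centre, and each of the six other loose things within 15 mm of where it stood (value of joint slide below 0.004 m and value of joint each of tare_key, power_key, unit_key, print_key below 0.001 m and distance between dish and pan below 0.022 m and angle between dish's own z axis and vertical below 0.1 rad and linear speed of dish below 0.02 m/s and distance of each of ball_vice, weight, tweezers, graver, stone_box, loupe from where it was at the start of the episode below 0.015 m); the robot touches nothing.
It fails at once if another key of the balance is pressed (more than 1.5 mm) (value of joint any of power_key, unit_key, print_key above 0.0015 m).
It fails at once if the tare key is pressed while the draught shield is still open (value of joint tare_key above 0.002 m and value of joint slide above 0.01 m).
It fails at once if the slide is slammed (faster than 0.35 m/s) (velocity of joint slide below -0.35 m/s).
It fails at once if the balance, its slide or a key is pushed or pinched harder than 30 N, or the tare key harder than 20 N (contact force between any of the fingers, the arm and balance above 30 N or (value of joint tare_key above 0.001 m and contact force between the fingers and balance above 20 N)).
It fails at once if the dish is touched or moved by more than 8 mm, or a thing beside the balance is moved by more than 15 mm (contact force between the fingers and dish above 0.2 N or distance of dish from where it was at the start of the episode above 0.008 m or distance of any of ball_vice, weight, tweezers, graver, stone_box, loupe from where it was at the start of the episode above 0.015 m).
It also fails if it takes over 48 s, if anything falls off the work surface, if the arm or the gripper's body presses on something with over 40 N, if the wrist force passes 120 N, or if a joint passes its speed limit or range.

## Working session

There is one attempt and no reset: what is moved stays moved. The work goes in short steps, Python scripts to look and compute and a tool call to move; the robot and the scene stay as the last step left them, time stands still between calls to the robot, and variables do not carry over. Pictures are saved under pics/ and viewed, and the job is handed in when it is done.

Besides the shell and the picture viewer there is one more tool, called as a command line: name --argument value ..., lists and objects as JSON in quotes. drive_tool: Moves the arm, as the interface text tells. Its arguments: {"type":"object","properties":{"commands":{"type":"array"},"grip":{"type":"number"}},"required":["commands"]}

```bash
mkdir -p pics; ls; python3 - <<'E'
from cell import env
import cv2
print(env.state())
for n in("scene","top"):
    im=env.read_camera(n); cv2.imwrite(f"pics/{n}0.png",im[:,:,::-1])
    c=env.calibration(n);print(n,c)
    for q in("tare_key_top","slide_grip","pan","power_key","balance"):
        try:print(q,[(r["pixel"],round(r["conf"],2)) for r in env.place_of(q,n)])
        except Exception as e:print(q,e)
E
```

```text
pics
{'t': 0.0, 'joints': array([ 1.09136739e+00,  4.91513917e-01,  1.55948768e+00, -4.46254625e-06,
        1.09166316e+00, -1.05616889e-01]), 'qvel': array([-0.00055244, -0.00022521, -0.00118066,  0.00059125, -0.00100153,
        0.00026499]), 'tau': array([ 1.60283664e-03, -6.12644792e+01, -2.58186489e+01,  6.92160660e-02,
        4.81308752e-02, -7.58334886e-05]), 'eef_pos': array([228.10116001, 581.61622794, 214.07693275]), 'tcp_rot': array([-3.14052611e+00, -1.09085508e-04,  2.76778261e+00]), 'ft_force': array([ 0.56800959, -0.98788623, -0.31086764]), 'moment': array([-0.00213256,  0.00104561,  0.00904813]), 'opening': 1.0014879343166474}
scene {'intrinsics': array([[497.18526312,   0.        , 322.29698713],
       [  0.        , 497.18526312, 187.52577332],
       [  0.        ,   0.        ,   1.        ]]), 'rvec': array([ 2.23010109,  0.87866952, -0.36593623]), 'tvec': array([-416.79650068, -189.61435269, 1466.23727354])}
tare_key_top [([224.2, 222.9], 0.47)]
slide_grip [([266.9, 226.2], 0.55), ([337.1, 159.2], 0.4)]
pan []
power_key it knows: balance, ball_vice, dish, graver, loupe, pan, slide_grip, stone_box, tare_key_top, tweezers, weight
balance [([339.2, 156.0], 0.54)]
top {'intrinsics': array([[397.25880368,   0.        , 322.48902176],
       [  0.        , 397.25880368, 197.16758552],
       [  0.        ,   0.        ,   1.        ]]), 'rvec': array([ 2.17318682, -2.12647263,  0.17250883]), 'tvec': array([-19.17542896, 591.21339951, 978.06850944])}
tare_key_top [([388.0, 258.8], 0.48)]
slide_grip [([410.7, 179.9], 0.47)]
pan [([402.5, 193.4], 0.77)]
power_key it knows: balance, ball_vice, dish, graver, loupe, pan, slide_grip, stone_box, tare_key_top, tweezers, weight
balance [([384.5, 218.1], 0.6), ([397.3, 192.9], 0.45)]
```

View pics/scene0.png

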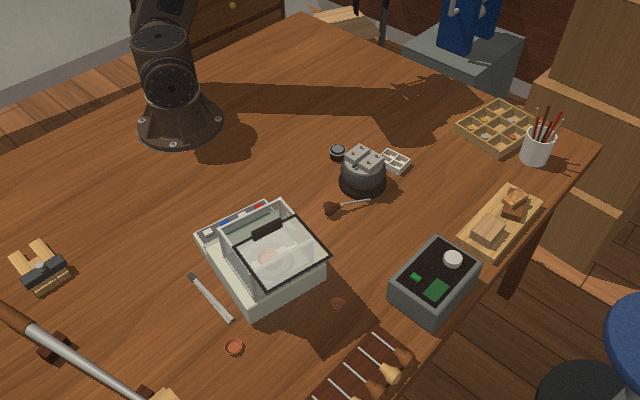

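View pics/top0.png

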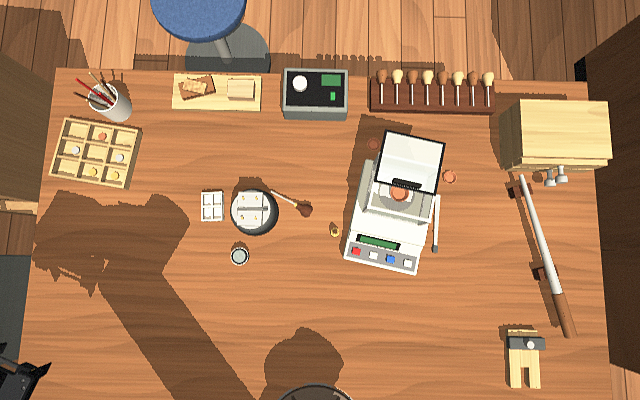

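```bash
cat > h.py <<'E'
import numpy as np,cv2
from cell import env
def ray(px,n,z):
    c=env.calibration(n);R,_=cv2.Rodrigues(c["rvec"]);t=np.array(c["tvec"])
    u=cv2.undistortPoints(np.array([[px]],float),c["intrinsics"],None)[0,0]
    C=-R.T@t;d=R.T@np.array([u[0],u[1],1]);return C+d*(z-C[2])/d[2]
def proj(P,n):
    c=env.calibration(n);return cv2.projectPoints(np.array(P,float).reshape(-1,3),c["rvec"],c["tvec"],c["intrinsics"],None)[0][:,0]
E
python3 - <<'E'
from h import *
for n,b in(("top",(330,120,130,160)),("scene",(180,180,160,150))):
    im=cv2.imread(f"pics/{n}0.png");x,y,w,h=b
    cv2.imwrite(f"pics/{n}0z.png",cv2.resize(im[y:y+h,x:x+w],None,fx=(600/h if n=="top" else 4),fy=(600/h if n=="top" else 4),interpolation=cv2.INTER_CUBIC))
    hsv=cv2.cvtColor(im,cv2.COLOR_BGR2HSV)
    for nm,lo,hi in(("blue",(100,120,80),(130,255,255)),("red",(172,150,80),(180,255,255))):
        m=cv2.inRange(hsv,lo,hi);k,l,s,c=cv2.connectedComponentsWithStats(m)
        for i in range(1,k):
            if s[i,4]>5 and x<c[i][0]<x+w and y<c[i][1]<y+h:print(n,nm,s[i],c[i],ray(c[i],n,54))
print(ray((388,258.8),"top",54),ray((410.7,179.9),"top",192),ray((402.5,193.4),"top",79))
print(ray((224.2,222.9),"scene",54),ray((266.9,226.2),"scene",192))
E
```

```text
top blue [386 255   9   8  51] [390.1372549  258.88235294] [ 438.17062623 -178.21530809   54.        ]
scene blue [221 219   9   6  28] [224.64285714 221.64285714] [ 435.37385434 -178.49789719   54.        ]
[ 438.26342429 -172.87195815   54.        ] [ 612.52421059 -199.50681761  192.        ] [ 600.2942874  -205.27355114   79.        ]
[ 437.5670207  -181.55421859   54.        ] [ 609.9824695  -192.71023157  192.        ]
```

View pics/top0z.png

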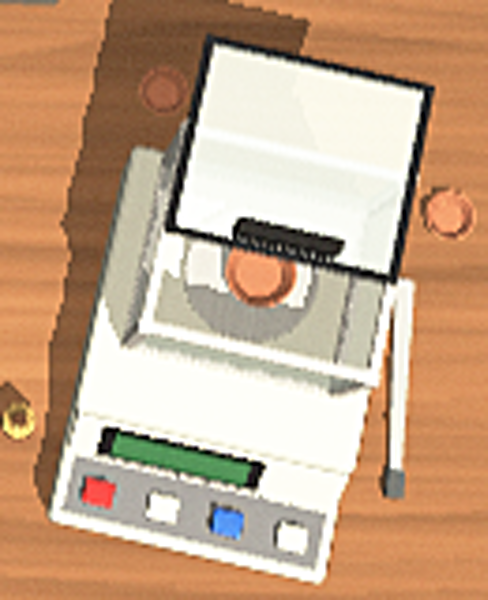

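View pics/scene0z.png

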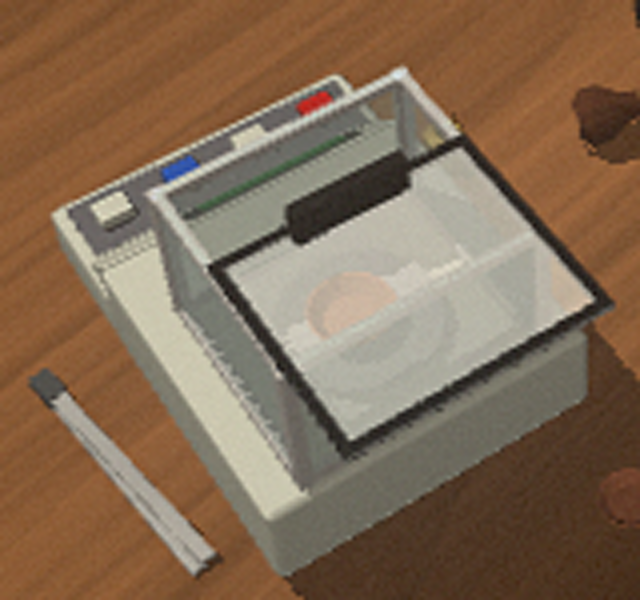

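```bash
cat > fit.py <<'E'
from h import *
from scipy.optimize import least_squares
T=lambda u,v:(330+(u+.5)/3.75-.5,120+(v+.5)/3.75-.5)
S=lambda u,v:(180+(u+.5)/4-.5,180+(v+.5)/4-.5)
obs=[("top",T(99,493),(-105,66,54)),("top",T(163,507),(-105,22,54)),("top",(390.14,258.88),(-105,-22,54)),("top",T(292,538),(-105,-66,54)),
("scene",(224.64,221.64),(-105,-22,54)),("scene",S(113,208),(-105,-66,54)),("scene",S(316,102),(-105,66,54))]
so=[("top",(212,38),(128,72,170)),("top",(433,88),(128,-72,170)),("top",(392,280),(0,-72,170)),("top",(168,230),(0,72,170)),
("scene",(462,137),(0,72,170)),("scene",(212,265),(0,-72,170)),("scene",(348,453),(128,-72,170)),("scene",(611,302),(128,72,170))]
so=[(n,(T if n=="top" else S)(*p),P) for n,p,P in so]
def W(p,P):
    c,s=np.cos(p[2]),np.sin(p[2]);return np.array([p[0]+c*P[0]-s*P[1],p[1]+s*P[0]+c*P[1],P[2]])
if __name__=="__main__":
    def f(p):
        r=[]
        for n,q,P in obs:r+=list(proj(W(p,P),n)[0]-q)
        for n,q,P in so:r+=list(proj(W(p,(P[0]+p[3],P[1],P[2])),n)[0]-q)
        return np.array(r)
    o=least_squares(f,[540,-190,-.2,60],x_scale=[10,10,.1,10],loss="soft_l1");p=o.x
    print(p,np.degrees(p[2]));print(f(p).reshape(-1,2).round(1).tolist())
    print("grip",W(p,(5+p[3],0,192)),"shut",W(p,(5,0,192)),"tare",W(p,(-105,-22,54)))
    print("proj grip",proj(W(p,(5+p[3],0,192)),"top"),proj(W(p,(5+p[3],0,192)),"scene"))
    np.save("p.npy",p)
    for n in("top","scene"):
        im=cv2.imread(f"pics/{n}0.png");b=(330,120,130,160) if n=="top" else (180,180,160,150);k=3.75 if n=="top" else 4
        x,y,w,h=b;z=cv2.resize(im[y:y+h,x:x+w],None,fx=k,fy=k,interpolation=cv2.INTER_CUBIC)
        def poly(pts,col):
            q=(proj([W(p,P) for P in pts],n)-[x,y]+.5)*k-.5;cv2.polylines(z,[np.round(q).astype(np.int32)],True,col,1)
        g=5+p[3]
        poly([(g-5,-32,192),(g+5,-32,192),(g+5,32,192),(g-5,32,192)],(0,255,255));poly([(-7,-72,165),(123,-72,165),(123,72,165),(-7,72,165)],(255,0,255))
        poly([(-130,-95,46),(-52,-95,46),(-52,95,46),(-130,95,46)],(0,255,0))
        cv2.imwrite(f"pics/{n}fit.png",z)
E
python3 fit.py
```

```text
[ 5.44910617e+02 -1.78647820e+02 -2.05661639e-01  5.25039945e+01] -11.783543905462725
[[-0.1, 0.0], [0.0, 0.3], [0.2, 0.2], [0.1, 0.0], [0.6, 0.6], [-0.4, -0.7], [0.3, 0.5], [-1.8, -1.1], [0.2, -0.7], [1.0, 1.5], [-1.4, 0.6], [0.5, -1.2], [-1.5, 0.1], [-0.7, 1.3], [1.0, 0.0]]
grip [ 601.20277668 -190.39099288  192.        ] shut [ 549.80524704 -179.6688949   192.        ] tare [ 437.63065019 -178.74162972   54.        ]
proj grip [[406.65265228 184.8321325 ]] [[264.67540681 223.09077399]]
```

View pics/topfit.png

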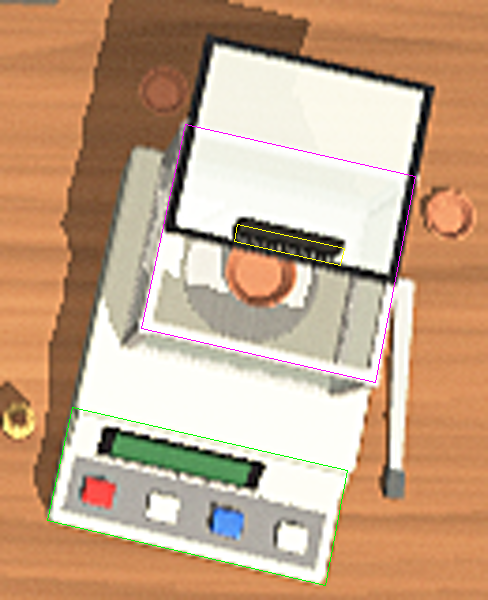

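View pics/scenefit.png

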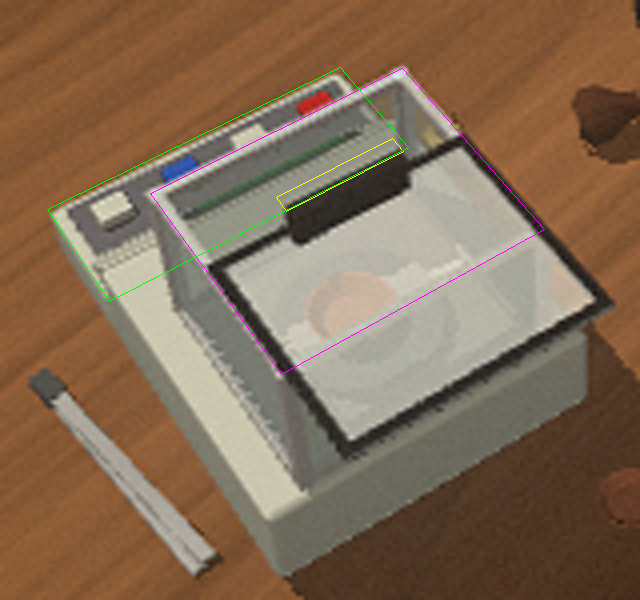

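```bash
python3 - <<'E'
from fit import *
p=np.load("p.npy")
for P in[(92,0,250),(62.5,0,192),(20,0,180),(-105,-22,54),(58,0,79)]:print(P,W(p,P).round(1))
for n in("top","scene"):print(n,proj(W(p,(62.5,0,192)),n))
E
```

```text
(92, 0, 250) [ 635.  -197.4  250. ]
(62.5, 0, 192) [ 606.1 -191.4  192. ]
(20, 0, 180) [ 564.5 -182.7  180. ]
(-105, -22, 54) [ 437.6 -178.7   54. ]
(58, 0, 79) [ 601.7 -190.5   79. ]
top [[407.08885713 182.66894302]]
scene [[266.01798424 224.73764203]]
```

drive_tool --commands '[{"dx": 0, "dy": 0, "dz": 30}, {"dx": 10, "dy": -25, "dz": 20, "yaw": 5}, {"dx": 20, "dy": -35, "dz": 0, "yaw": 4.6}, {"dx": 20, "dy": -36, "dz": 0}, {"dx": 20, "dy": -36, "dz": 0}]' --grip 0

```text
invalid input
```

drive_tool --commands '[{"dx": 0, "dy": 0, "dz": 30, "yaw": 0}, {"dx": 10, "dy": -25, "dz": 20, "yaw": 5}, {"dx": 20, "dy": -35, "dz": 0, "yaw": 4.6}, {"dx": 20, "dy": -36, "dz": 0, "yaw": 0}, {"dx": 20, "dy": -36, "dz": 0, "yaw": 0}]' --grip 0.0

```text
t: 0.92
eef_pos: [298.4, 448.5, 264.9]
tcp_rot: [3.141, 0.0, 2.937]
ft_force: [-0.2, 0.8, -0.6]
opening: 0.709
```

drive_tool --commands '[{"dx": 19, "dy": -36, "dz": 0, "yaw": 0}, {"dx": 19, "dy": -36, "dz": 0, "yaw": 0}, {"dx": 19, "dy": -36, "dz": 0, "yaw": 0}, {"dx": 19, "dy": -36, "dz": 0, "yaw": 0}, {"dx": 19, "dy": -36, "dz": 0, "yaw": 0}]'

```text
t: 1.33
eef_pos: [393.7, 268.1, 264.9]
tcp_rot: [3.141, 0.001, 2.936]
ft_force: [1.1, 0.6, 0.2]
opening: 0.353
```

drive_tool --commands '[{"dx": 19, "dy": -36, "dz": 0, "yaw": 0}, {"dx": 19, "dy": -36, "dz": 0, "yaw": 0}, {"dx": 19, "dy": -36, "dz": 0, "yaw": 0}, {"dx": 19, "dy": -36, "dz": 0, "yaw": 0}, {"dx": 19, "dy": -36, "dz": 0, "yaw": 0}]'

```text
t: 1.75
eef_pos: [488.8, 87.9, 264.9]
tcp_rot: [3.141, 0.001, 2.935]
ft_force: [0.3, 0.0, 0.7]
opening: 0.023
```

drive_tool --commands '[{"dx": 19, "dy": -36, "dz": 0, "yaw": 0}, {"dx": 19, "dy": -36, "dz": 0, "yaw": 0}, {"dx": 19, "dy": -36, "dz": 0, "yaw": 0}, {"dx": 19, "dy": -36, "dz": 0, "yaw": 0}, {"dx": 19, "dy": -36, "dz": 0, "yaw": 0}]'

```text
t: 2.17
eef_pos: [583.8, -92.2, 264.8]
tcp_rot: [3.141, 0.0, 2.935]
ft_force: [0.5, 1.1, -0.2]
opening: -0.001
```

drive_tool --commands '[{"dx": 18, "dy": -35, "dz": 0, "yaw": 0}, {"dx": 18, "dy": -35, "dz": 0, "yaw": 0}, {"dx": 15, "dy": -35, "dz": -10, "yaw": 0}, {"dx": 0, "dy": 0, "dz": -20, "yaw": 0}, {"dx": 0, "dy": 0, "dz": 0, "yaw": 0}]'

```text
t: 2.58
eef_pos: [633.2, -196.5, 230.6]
tcp_rot: [3.14, -0.005, 2.933]
ft_force: [0.0, 0.4, -0.7]
opening: 0.003
```

```bash
cat > look.py <<'E'
from fit import *
import sys
p=np.load("p.npy");s=env.state();e=s["eef_pos"];c,sn=np.cos(p[2]),np.sin(p[2]);d=e[:2]-p[:2]
print("bal",c*d[0]+sn*d[1],-sn*d[0]+c*d[1],e[2],s["t"],s["ft_force"])
t=sys.argv[1];out=[]
for n,(x,y,w,h) in(("top",(330,120,130,160)),("scene",(180,150,140,172))):
    im=env.read_camera(n)[:,:,::-1].copy()
    cv2.imwrite(f"pics/{n}{t}.png",im)
    out.append(cv2.resize(im[y:y+h,x:x+w],(int(w*560/h),560),interpolation=cv2.INTER_CUBIC))
cv2.imwrite(f"pics/both{t}.png",cv2.resize(np.hstack(out),None,fx=.85,fy=.85))
E
python3 look.py 1
```

```text
bal 90.0722921991063 0.5392674346299948 230.57468847581674 2.5833 [ 0.01559721  0.36267488 -0.74526445]
```

View pics/both1.png

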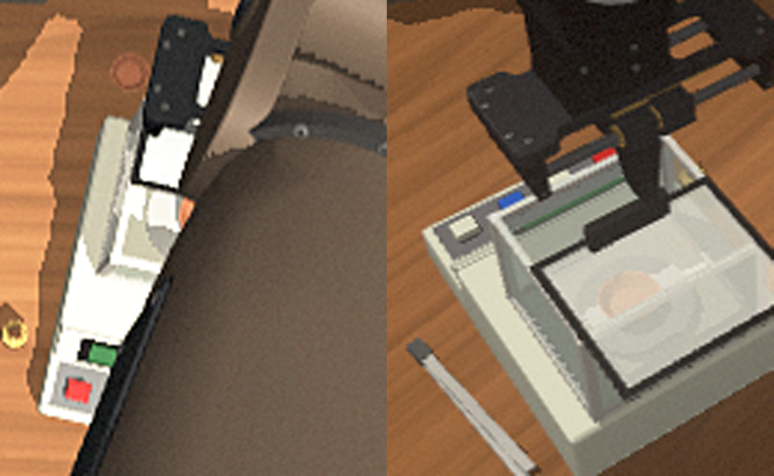

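```bash
python3 - <<'E'
from h import *
im=cv2.imread("pics/scene1.png");s=env.state();q=proj(s["eef_pos"],"scene")[0];print(q,s["opening"],s["tcp_rot"])
x,y,w,h=180,110,180,150
z=cv2.resize(im[y:y+h,x:x+w],None,fx=4,fy=4,interpolation=cv2.INTER_CUBIC)
cv2.drawMarker(z,tuple(int(v) for v in (q-[x,y])*4),(0,255,255),0,20,1)
cv2.imwrite("pics/z1.png",z)
E
```

```text
[273.02283556 218.57975992] 0.005771605987164741 [ 3.14095128e+00 -1.78037863e-03  2.93519674e+00]
```

View pics/z1.png

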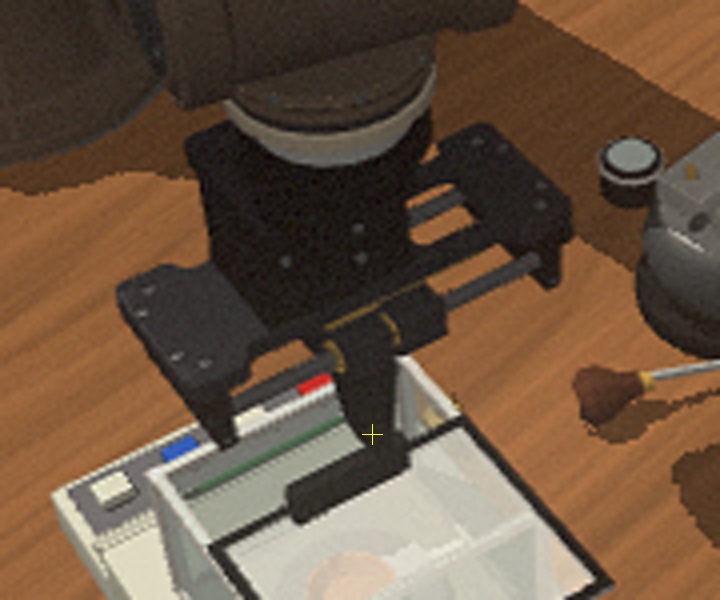

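drive_tool --commands '[{"dx": 2, "dy": -1, "dz": -20, "yaw": 0}, {"dx": 0, "dy": 0, "dz": -20, "yaw": 0}, {"dx": 0, "dy": 0, "dz": -12, "yaw": 0}, {"dx": 0, "dy": 0, "dz": 0, "yaw": 0}, {"dx": 0, "dy": 0, "dz": 0, "yaw": 0}]'

```text
t: 3.1
eef_pos: [636.4, -195.5, 183.6]
tcp_rot: [3.142, 0.0, 2.936]
ft_force: [0.4, 0.2, 0.5]
opening: 0.005
```

```bash
python3 look.py 2
```

```text
bal 92.99414013078564 2.190050712459687 183.59424039816574 3.1 [0.44129462 0.22430927 0.46919935]
```

View pics/both2.png

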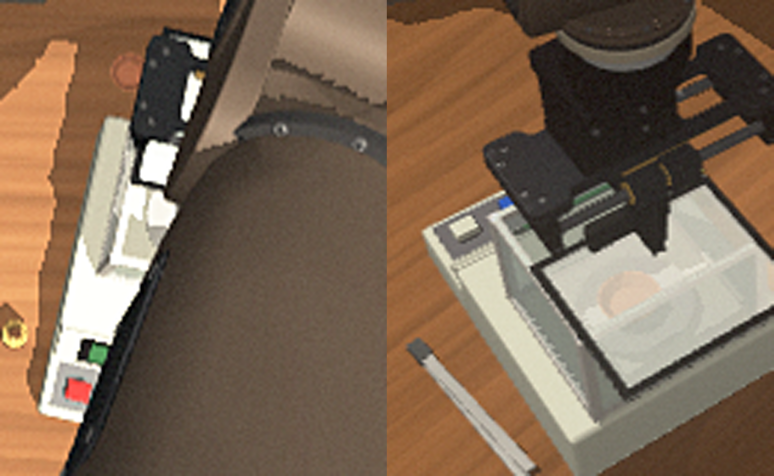

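drive_tool --commands '[{"dx": -4, "dy": 0, "dz": -3, "yaw": 0}, {"dx": -4, "dy": 0.5, "dz": 0, "yaw": 0}, {"dx": -4, "dy": 0.5, "dz": 0, "yaw": 0}, {"dx": -4, "dy": 0.8, "dz": 0, "yaw": 0}, {"dx": -4, "dy": 0.8, "dz": 0, "yaw": 0}]'

```text
t: 3.62
eef_pos: [615.9, -193.5, 180.0]
tcp_rot: [3.141, 0.001, 2.935]
ft_force: [1.7, 0.3, -0.3]
opening: 0.005
```

drive_tool --commands '[{"dx": -4, "dy": 0.8, "dz": 0, "yaw": 0}, {"dx": -4, "dy": 0.8, "dz": 0, "yaw": 0}, {"dx": -4, "dy": 0.8, "dz": 0, "yaw": 0}, {"dx": -4, "dy": 0.8, "dz": 0, "yaw": 0}, {"dx": -4, "dy": 0.8, "dz": 0, "yaw": 0}]'

```text
t: 4.03
eef_pos: [595.8, -189.5, 179.7]
tcp_rot: [3.142, 0.0, 2.935]
ft_force: [1.2, -0.1, 0.4]
opening: 0.003
```

drive_tool --commands '[{"dx": -4, "dy": 0.8, "dz": 0, "yaw": 0}, {"dx": -4, "dy": 0.8, "dz": 0, "yaw": 0}, {"dx": -4, "dy": 0.8, "dz": 0, "yaw": 0}, {"dx": -4, "dy": 0.8, "dz": 0, "yaw": 0}, {"dx": 0, "dy": 0, "dz": 0, "yaw": 0}]'

```text
t: 4.45
eef_pos: [579.4, -186.2, 179.6]
tcp_rot: [3.141, -0.001, 2.935]
ft_force: [0.4, -0.4, 0.2]
opening: 0.006
```

```bash
python3 look.py 3
```

```text
bal 35.28449161394581 -0.33085180547282445 179.64183568387085 4.45 [ 0.42904262 -0.41120558  0.2202499 ]
```

View pics/both3.png

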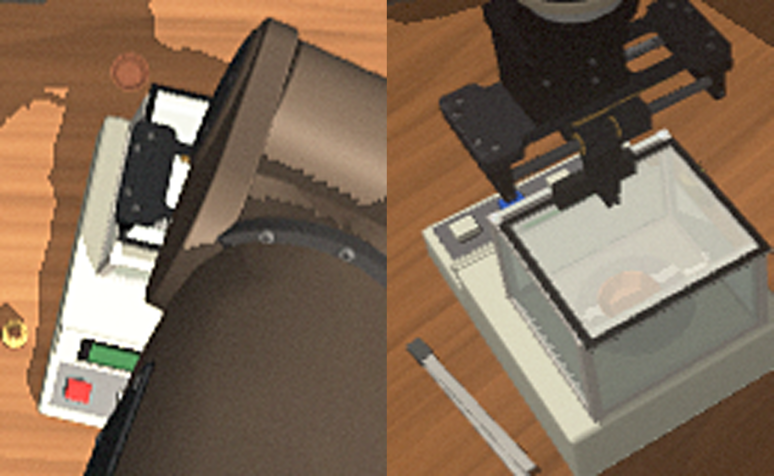

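drive_tool --commands '[{"dx": -2, "dy": 0.4, "dz": 0, "yaw": 0}, {"dx": -2, "dy": 0.4, "dz": 0, "yaw": 0}, {"dx": -2, "dy": 0.4, "dz": 0, "yaw": 0}, {"dx": -2, "dy": 0.4, "dz": 0, "yaw": 0}, {"dx": -2, "dy": 0.4, "dz": 0, "yaw": 0}]'

```text
t: 4.97
eef_pos: [570.0, -184.3, 179.6]
tcp_rot: [3.142, -0.0, 2.935]
ft_force: [1.3, -0.9, -1.7]
opening: 0.006
```

drive_tool --commands '[{"dx": -1, "dy": 0.2, "dz": 0, "yaw": 0}, {"dx": -1, "dy": 0.2, "dz": 0, "yaw": 0}, {"dx": 0, "dy": 0, "dz": 0, "yaw": 0}]'

```text
t: 5.22
eef_pos: [568.0, -183.9, 179.6]
tcp_rot: [3.141, -0.0, 2.935]
ft_force: [1.3, -1.2, -0.4]
opening: 0.005
```

drive_tool --commands '[{"dx": -1, "dy": 0.2, "dz": 0, "yaw": 0}, {"dx": -1, "dy": 0.2, "dz": 0, "yaw": 0}, {"dx": 0, "dy": 0, "dz": 0, "yaw": 0}]'

```text
t: 5.47
eef_pos: [566.2, -183.5, 179.7]
tcp_rot: [3.141, 0.0, 2.935]
ft_force: [2.8, -0.2, -1.1]
opening: 0.004
```

drive_tool --commands '[{"dx": -1, "dy": 0.2, "dz": 0, "yaw": 0}, {"dx": 0, "dy": 0, "dz": 0, "yaw": 0}]'

```text
t: 5.63
eef_pos: [565.5, -183.4, 179.7]
tcp_rot: [3.142, 0.001, 2.935]
ft_force: [4.5, -0.2, -2.8]
opening: 0.003
```

drive_tool --commands '[{"dx": -1, "dy": 0.2, "dz": 0, "yaw": 0}, {"dx": 0, "dy": 0, "dz": 0, "yaw": 0}, {"dx": 0, "dy": 0, "dz": 0, "yaw": 0}, {"dx": 0, "dy": 0, "dz": 0, "yaw": 0}]'

```text
t: 5.97
eef_pos: [564.9, -183.3, 179.7]
tcp_rot: [3.142, 0.002, 2.935]
ft_force: [5.9, -0.2, -3.3]
opening: 0.008
```

```bash
python3 look.py 4
```

```text
bal 20.483813398145056 -0.44463920430493165 179.7227915170338 5.9667 [ 5.85135281 -0.18646442 -3.3284154 ]
```

View pics/both4.png

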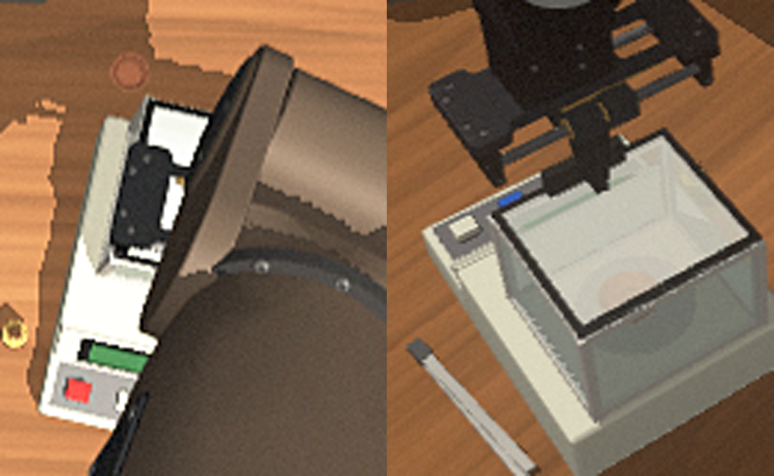

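drive_tool --commands '[{"dx": 4, "dy": -0.8, "dz": 0, "yaw": 0}, {"dx": 6, "dy": -1.2, "dz": 0, "yaw": 0}, {"dx": 0, "dy": 0, "dz": 20, "yaw": 0}, {"dx": 0, "dy": 0, "dz": 30, "yaw": 0}, {"dx": 0, "dy": 0, "dz": 20, "yaw": 0}]'

```text
t: 6.48
eef_pos: [574.4, -185.2, 251.4]
tcp_rot: [-3.142, -0.0, 2.935]
ft_force: [-0.1, -0.2, 0.4]
opening: 0.003
```

drive_tool --commands '[{"dx": -25, "dy": 1, "dz": 0, "yaw": 0}, {"dx": -30, "dy": 1, "dz": 0, "yaw": 0}, {"dx": -30, "dy": 2, "dz": 0, "yaw": 0}, {"dx": -30, "dy": 2, "dz": 0, "yaw": 0}, {"dx": -22, "dy": 1, "dz": 0, "yaw": 0}]'

```text
t: 6.9
eef_pos: [435.0, -177.6, 249.7]
tcp_rot: [3.141, -0.002, 2.935]
ft_force: [0.1, -0.3, -0.7]
opening: 0.007
```

```bash
python3 look.py 5
```

```text
bal -107.76431670521085 -21.42048306016394 249.66138532157137 6.9 [ 0.08540754 -0.30372405 -0.67291899]
```

View pics/both5.png

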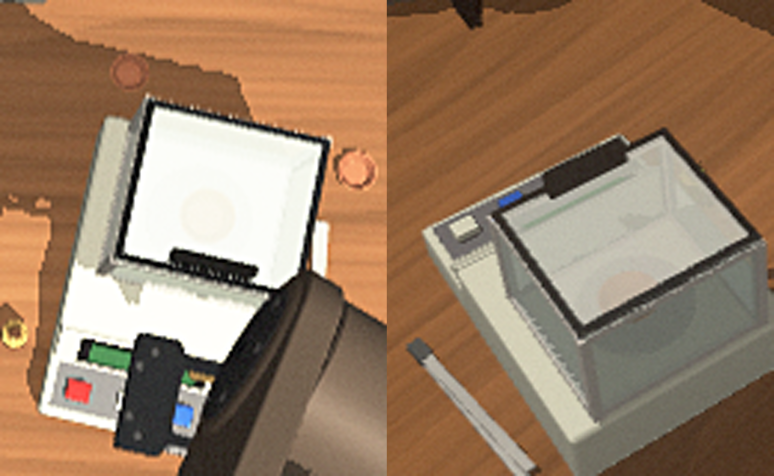

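drive_tool --commands '[{"dx": 2, "dy": -1, "dz": -35, "yaw": 0}, {"dx": 0, "dy": 0, "dz": -35, "yaw": 0}, {"dx": 0, "dy": 0, "dz": -35, "yaw": 0}, {"dx": 0, "dy": 0, "dz": -30, "yaw": 0}, {"dx": 0, "dy": 0, "dz": 0, "yaw": 0}]'

```text
t: 7.42
eef_pos: [438.0, -178.3, 110.3]
tcp_rot: [3.139, -0.007, 2.935]
ft_force: [0.0, 0.6, -0.7]
opening: 0.008
```

drive_tool --commands '[{"dx": 0, "dy": 0, "dz": -20, "yaw": 0}, {"dx": 0, "dy": 0, "dz": -20, "yaw": 0}, {"dx": 0, "dy": 0, "dz": -10, "yaw": 0}, {"dx": 0, "dy": 0, "dz": 0, "yaw": 0}, {"dx": 0, "dy": 0, "dz": 0, "yaw": 0}]'

```text
t: 7.83
eef_pos: [440.1, -179.5, 65.5]
tcp_rot: [3.142, 0.0, 2.935]
ft_force: [0.4, 0.6, -0.2]
opening: 0.003
```

```bash
python3 look.py 6
```

```text
bal -102.48245622135539 -22.209547669013986 65.5175084733553 7.8333 [ 0.43637886  0.58770102 -0.17052925]
```

View pics/both6.png

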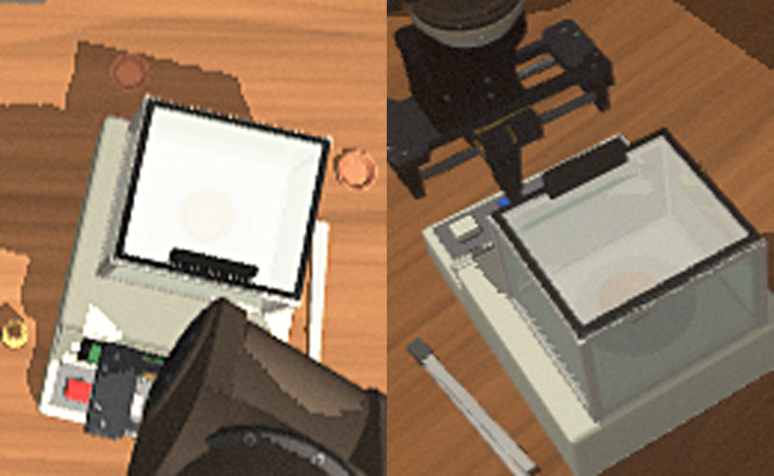

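drive_tool --commands '[{"dx": -2, "dy": 0, "dz": -4, "yaw": 0}, {"dx": 0, "dy": 0, "dz": -4, "yaw": 0}, {"dx": 0, "dy": 0, "dz": 0, "yaw": 0}, {"dx": 0, "dy": 0, "dz": 0, "yaw": 0}]'

```text
t: 8.27
eef_pos: [437.1, -179.1, 56.7]
tcp_rot: [3.141, -0.0, 2.935]
ft_force: [-0.2, -0.3, -0.6]
opening: 0.005
```

drive_tool --commands '[{"dx": 0, "dy": 0, "dz": -1, "yaw": 0}, {"dx": 0, "dy": 0, "dz": -1, "yaw": 0}, {"dx": 0, "dy": 0, "dz": -1, "yaw": 0}, {"dx": 0, "dy": 0, "dz": 0, "yaw": 0}, {"dx": 0, "dy": 0, "dz": 0, "yaw": 0}]'

```text
t: 8.68
eef_pos: [437.3, -179.2, 53.7]
tcp_rot: [3.142, 0.0, 2.935]
ft_force: [-1.5, -0.0, 1.0]
opening: 0.006
```

drive_tool --commands '[{"dx": 0, "dy": 0, "dz": -1, "yaw": 0}, {"dx": 0, "dy": 0, "dz": 0, "yaw": 0}, {"dx": 0, "dy": 0, "dz": 0, "yaw": 0}]'

```text
t: 8.93
eef_pos: [437.3, -179.2, 52.7]
tcp_rot: [3.142, 0.0, 2.935]
ft_force: [-0.6, -0.5, 2.5]
opening: 0.004
```

drive_tool --commands '[{"dx": 0, "dy": 0, "dz": -1, "yaw": 0}, {"dx": 0, "dy": 0, "dz": -1, "yaw": 0}, {"dx": 0, "dy": 0, "dz": 0, "yaw": 0}, {"dx": 0, "dy": 0, "dz": 0, "yaw": 0}]'

```text
t: 9.27
eef_pos: [437.3, -179.2, 50.7]
tcp_rot: [3.142, 0.0, 2.935]
ft_force: [-0.0, -0.5, 5.2]
opening: -0.0
```

drive_tool --commands '[{"dx": 0, "dy": 0, "dz": 2, "yaw": 0}, {"dx": 0, "dy": 0, "dz": 4, "yaw": 0}, {"dx": 0, "dy": 0, "dz": 10, "yaw": 0}, {"dx": 0, "dy": 0, "dz": 30, "yaw": 0}, {"dx": 0, "dy": 0, "dz": 35, "yaw": 0}]'

```text
t: 9.68
eef_pos: [436.1, -178.5, 131.4]
tcp_rot: [3.14, -0.004, 2.935]
ft_force: [0.9, 0.1, -0.5]
opening: 0.0
```

drive_tool --commands '[{"dx": 0, "dy": 0, "dz": 35, "yaw": 0}, {"dx": 0, "dy": 0, "dz": 35, "yaw": 0}, {"dx": 0, "dy": 0, "dz": 35, "yaw": 0}, {"dx": 0, "dy": 35, "dz": 15, "yaw": 0}, {"dx": 0, "dy": 38, "dz": 0, "yaw": 0}]'

```text
t: 10.1
eef_pos: [438.0, -106.8, 255.1]
tcp_rot: [-3.141, 0.006, 2.932]
ft_force: [0.6, 0.4, -0.5]
opening: 0.003
```

drive_tool --commands '[{"dx": 0, "dy": 38, "dz": 0, "yaw": 0}, {"dx": 0, "dy": 38, "dz": 0, "yaw": 0}, {"dx": 0, "dy": 38, "dz": 0, "yaw": 0}, {"dx": 0, "dy": 38, "dz": 0, "yaw": 0}, {"dx": 0, "dy": 38, "dz": 0, "yaw": 0}]'

```text
t: 10.52
eef_pos: [436.4, 85.6, 251.9]
tcp_rot: [3.142, -0.0, 2.935]
ft_force: [0.4, 0.1, 0.2]
opening: 0.006
```

drive_tool --commands '[{"dx": 0, "dy": 38, "dz": 0, "yaw": 0}, {"dx": 0, "dy": 38, "dz": 0, "yaw": 0}, {"dx": 0, "dy": 38, "dz": 0, "yaw": 0}, {"dx": 0, "dy": 0, "dz": 0, "yaw": 0}, {"dx": 0, "dy": 0, "dz": 0, "yaw": 0}]'

```text
t: 10.93
eef_pos: [436.4, 199.3, 251.5]
tcp_rot: [-3.141, -0.001, 2.939]
ft_force: [-0.7, -0.8, -0.4]
opening: 0.004
```

```bash
python3 look.py 7; python3 - <<'E'
from h import *
for n in("top","scene"):
    a=cv2.imread(f"pics/{n}0.png");b=cv2.imread(f"pics/{n}7.png")
    for q in("weight","tweezers","ball_vice","graver","stone_box","loupe","tare_key_top","slide_grip"):
        r=env.place_of(q,n);print(n,q,[(x["pixel"],round(x["conf"],2)) for x in r[:2]])
E
```

```text
bal -183.37745619118968 347.8797901717273 251.4802269951147 10.9333 [-0.6543061  -0.83034731 -0.38410935]
top weight [([334.2, 232.8], 0.48)]
top tweezers [([434.7, 222.4], 0.73), ([214.2, 205.4], 0.51)]
top ball_vice [([255.3, 211.2], 0.56)]
top graver [([295.9, 206.7], 0.78)]
top stone_box [([210.0, 206.6], 0.6)]
top loupe []
top tare_key_top [([433.5, 222.7], 0.57)]
top slide_grip [([405.6, 208.8], 0.62)]
scene weight [([210.6, 300.4], 0.25)]
scene tweezers [([209.5, 302.4], 0.97)]
scene ball_vice [([361.6, 185.8], 0.61)]
scene graver [([339.2, 212.3], 0.56)]
scene stone_box [([390.6, 165.7], 0.74)]
scene loupe [([209.3, 298.2], 0.7), ([334.6, 157.9], 0.49)]
scene tare_key_top []
scene slide_grip [([249.5, 208.2], 0.87)]
```

View pics/both7.png

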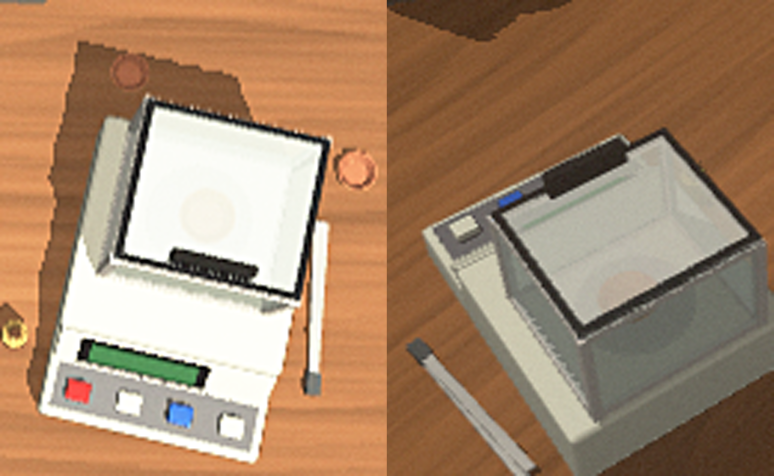

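View pics/top7.png

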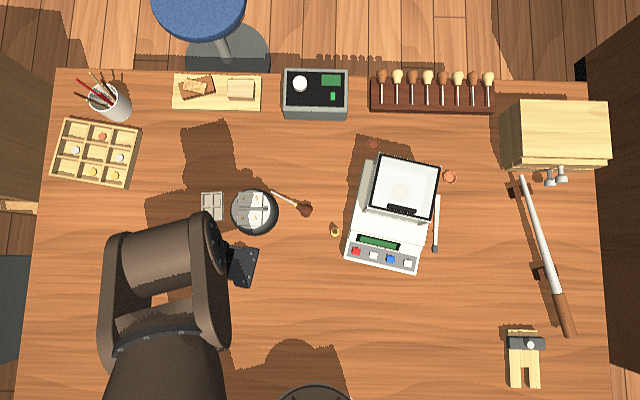

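The slide is fully shut, the keys are up, the dish is on the pan and the tools are where they were. The arm is clear of everything.

```bash
python3 -c "
from cell import env
env.job_done();print(env.state()['t'])"
```

```text
the job is handed in; nothing more can be done
the job is handed in; nothing more can be done
```

The draught shield is shut, the tare key was pressed and released, and I handed the job in about 11 s into the run. No verdict was reported.

- **Slide:** I pushed the black grip with the closed fingertips at about 50 mm/s, slowing at the end. It stopped at about 6 N, within 1 mm of where I had worked out the shut position to be. In the last pictures the panel covers the whole shield.
- **Tare key:** I pressed the blue key about 3.3 mm down, judged by fingertip height, with 5.2 N. I then lifted off and moved the arm away. The force fell back to zero, and the key looks up in the last pictures.
- **Dish and tools:** The dish shows on the pan, and the other keys look untouched. The weight, tweezers, vice, graver and box look unmoved.
- **Detector errors:** In the last top picture the network did not find the loupe, because the arm was hiding it, and it gave the tweezers as the tare key. It found the loupe in the scene picture only as a second, weaker hit, close to where it stands in the first picture; its best hit there was on the tweezers. I did not separately measure the loupe's position.

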